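# Lever open a stiff parts case with a pry bar

## Robot

A 6-joint arm with a two-finger parallel gripper is mounted at the origin on the work surface. World frame = base frame: x ahead of the robot, y to its left, z up, the work surface at z = 0. Lengths are in m, angles in rad, forces in N, time in s.
With the tool pointing down it reaches from about 0.25 to 0.775 m from the base axis. Payload 4 kg.
Tool frame: the origin (TCP) lies midway between the tips of the shut fingers; the grasp point (between the pads) lies 19 mm behind it; z points along the fingers, y is the line along which they close (so a half turn about z gives the same grasp; the last joint's range is limited). The gripper opens to 85 mm and grips with 20 to 120 N. Pads are 22 mm wide; open, the fingers measure 114 mm over their backs; the gripper's body (76 mm by 85 mm) begins 54 mm behind the grasp point. The pads swing forward as they close: fully open they stand 13 mm farther back than shut.
Start: joints at [-1.264, 0.087, 1.371, -0, 1.684, -0.103], TCP at [0.219, -0.504, 0.208] pointing down, gripper open.
Joint ranges: [-3.1, 3.1], [-0.76, 2.03], [0.27, 2.55], [-1.08, 4.22], [0.17, 2.65], [-2.57, 2.57]. Speed limits (rad/s): [2.79, 2.79, 3.14, 3.14, 3.14, 3.14].

## Interface

Orientations are given as a unit quaternion [x, y, z, w].
In Python, from workcell import env gives the robot as it stands. The module is installed in compiled form; this text tells all that it offers.
- The arm moves only by the tool drive_tool, never from a script. Its argument "increments" is a list that holds one entry, the list of rows, each a list of 7 numbers: the shift along the tool's x, y, z in cm, then the turn, a rotation vector about the tool's x, y, z in rad, then the opening, from -1 (shut) to 1 (fully open). A call has exactly 8 rows; each row shifts and turns the commanded pose from where the row before left it, along the tool's axes as they then stand; what a row does not reach is not made up. A row lasts 1/12 s, in which the tool goes at most 41.7 mm and 7.16 degrees, less where a joint would pass 70% of its speed; a pose out of reach is approached as far as the arm can. A call is refused whole if a number of a shift passes 4.17 or a number of a turn 0.125, either way. A call with a gripper value outside its range is refused whole. The fingers move at their own pace and stop on an object; "force" is the grip in N (left out, the last holds). Time passes only in rows, so rows that do not move let the fingers close, or fill a call up. It gives the time, the measured TCP pose, the force, the opening and the grip force at its end, in the units of the state.
- env.get_obs(): the state, without advancing time (a new reading comes with each control period).
- env.get_image(name): name is "scene" or "top" or "wrist"; returns the picture (480x640x3 uint8, red, green, blue); there is no depth.
- env.get_calibration(name): a dict with "K" (3x3 intrinsics, pixels), "eye" and "orientation" of the camera in the world. Camera axes: x right, y up, looking along -z (the intrinsics and any distortion apply to the point x, -y, -z); pixel columns grow to the right and rows downward; lengths in m; the calibration is good to about 2 mm. A picture is of the moment at which its call begins: read the wrist's pose just before it. get_calibration takes no time and is no camera call; for the wrist camera it gives the pose at the moment of the call.
- env.hand_in(): hands the job in; it is judged then, once.
The state is a dict: "clock": time; "qpos": joint angles; "qd": joint speeds; "joint_efforts": joint torques, N m; "eef_pos": TCP position; "orientation": TCP orientation; "force": force on the tool from outside, world axes, zero at the start; "moment": the same for the moment, N m; "opening": opening from 0.0 (shut) to 1.0 (fully open); "finger_force": force on a finger pad.
Only numpy, scipy, OpenCV 4.12 (cv2) and the standard library are available. Lean on these libraries where they do the work, as an engineer would, in place of code of your own. Each camera call takes 0.05 s, during which the arm holds its last target. There are 200 camera calls.

## Task

Draw the pry bar out of its yellow sleeve by the blade, lay it down flat and let go, then take it again by its orange handle. Work the blade in over the ledge at the front of the blue parts case, under the edge of the stiff grey cover, and lever the cover up and right over with the bar until it stands upright; the gripper itself must not touch the case or its cover. Then lay the bar down wholly on the black rubber mat, and leave the other things on the bench where they are.

Things in the scene. Friction and masses are not known exactly. Their poses are not given: they have to be found in the camera images.
- bar: Flat pry bar, 210 mm long, 140 g, balanced near its origin: mid-length, on its underside; x runs to the blade tip, z up. Orange handle x -105 to +10 mm, 26 wide, 18 thick; steel blade x +10 to +105 at mid-thickness (z 9 mm), 22 wide and 3.5 thick. At the start it lies flat on the bench, handle inside the sleeve, blade sticking out.
- bar_tip (a point): Middle of the blade's tip edge (bar x +105 mm, z 9 mm); axes as the bar's.
- bar_handle (a point): Centre of the orange handle (bar x -47.5 mm, z 9 mm); axes as the bar's.
- bar_end (a point): Butt end of the handle (bar x -105 mm, z 9 mm); axes as the bar's.
- sleeve: Yellow steel sleeve screwed to the bench, a flat tunnel 58 mm wide and 34 mm high over all, 46 mm wide and 30 mm high inside, no floor; origin on the bench, its x axis runs into the tunnel: open mouth at x -70 mm, closed back at x +60 mm. It hides the bar's handle; the blade leaves at the mouth towards -x.
- case: Blue parts case, fixed, 170 (x) by 200 mm (y), walls 110 mm high; origin under its centre on the bench, front (with the ledge) facing its own -x. The 6 mm front wall has a middle notch 70 mm wide, its floor level with the ledge, 104 mm above the bench, 6 mm below the shut cover's underside: the blade goes in there. Behind it are only low parts (under 40 mm).
- ledge (a point): Middle of the ledge's outer edge, on its top face, 104 mm above the bench; axes as the case's. The ledge is 66 mm wide and sticks out 22 mm from the front wall.
- cover (a joint): Opening angle of the grey cover, rad: 0 shut, 1.57 upright, 1.9 at its stop. The stiff hinge (0.5 N m) is at the far side and leaves the cover wherever it is let go; at the start it is shut or ajar by up to 2 mm at the front.
- cover_edge (a point): Middle of the cover's front lower edge, flush with the case's front wall, 110 mm above the bench when shut, 167 mm from the hinge. The cover is 168 x 200 mm and 8 mm thick (ribs to 12 mm), 250 g.
- cover_hinge (a point): Middle of the hinge line, which runs along the case's y at the height of the cover's underside, 110 mm above the bench; this point turns with the cover.
- mat: Black rubber mat fixed on the bench, 280 mm (its x) by 150 mm (its y), 3 mm thick; origin under its centre.
- can: Bystander, to be left alone: red-labelled can, 84 mm across, 115 mm high; origin under its centre.
- carton: Bystander, to be left alone: orange carton 105 x 75 x 50 mm; origin under its centre.
- filter: Bystander, to be left alone: white oil filter, 76 mm across, 85 mm high; origin under its centre.
- bearing: Bystander, to be left alone: steel bearing ring, 72 mm across, 20 mm high; origin under its centre.
- hub: Bystander, to be left alone: dark steel wheel hub, 120 mm across, 40 mm high; origin under its centre.
- jar: Bystander, to be left alone: small jar with black cap, 60 mm across, 80 mm high; origin under its centre.
Things that resemble listed ones, but are neither listed nor needed, are in the scene too. Several things have the shape of the sleeve; the one meant has the colours described above. Of the things that look like the bar, the larger one is meant.

How it is judged:
On the way, in this order (a step that is already met when the one before it is completed fails the run):
1. the bar is out of the sleeve, lying flat and let go (x of bar_end in the frame of sleeve below -0.06 m and height (world z) of each of bar_tip, bar_end below 0.025 m and contact force between the fingers and bar below 0.2 N and linear speed of bar below 0.03 m/s), for 0.15 s.
2. the cover is levered up by the bar, held by its handle (value of joint cover above 0.1 rad and contact force between bar and case above 0.3 N and distance between the grasp point and bar_handle below 0.075 m), for 0.05 s.
3. the cover has been swung up to upright (value of joint cover above 1.4 rad), for 0.1 s.
At the end, for the whole second after the job is handed in: The cover stands open at 1.4 rad or more (upright within 10 degrees, or beyond), and the bar lies at rest on the mat, let go, both its ends within the mat's outline (3 mm over at the short sides allowed) and less than 22 mm above the mat's underside (value of joint cover above 1.4 rad and x of bar_tip in the frame of mat between -0.143 and 0.143 m and y of bar_tip in the frame of mat between -0.075 and 0.075 m and z of each of bar_tip, bar_end in the frame of mat below 0.022 m and x of bar_end in the frame of mat between -0.143 and 0.143 m and y of bar_end in the frame of mat between -0.075 and 0.075 m and linear speed of bar below 0.02 m/s and contact force between the fingers and bar below 0.1 N); the robot touches nothing.
It fails at once if the gripper or arm touches the case or its cover (over 3 N) (contact force between any of the fingers, the arm and case above 3 N).
It fails at once if a bystander is moved by more than 20 mm (distance of any of can, carton, filter, bearing, hub, jar from where it was at the start of the episode above 0.02 m).
It also fails if it takes over 66 s, if anything falls off the work surface, if the arm or the gripper's body presses on something with over 40 N, if the wrist force passes 120 N, or if a joint passes its speed limit or range.

## Working session

There is one attempt and no reset: what is moved stays moved. The work goes in short steps, Python scripts to look and compute and a tool call to move; the robot and the scene stay as the last step left them, time stands still between calls to the robot, and variables do not carry over. Pictures are saved under pics/ and viewed, at most 10 in all, crops included, and the job is handed in when it is done.

Besides the shell and the picture viewer there is one more tool, called after "Request:" as name([rows], argument=value, ...), one row to a line, values as JSON. drive_tool: Moves the arm, as the interface text tells. Its arguments: {"type":"object","properties":{"increments":{"type":"array","items":{"type":"array","items":{"type":"array","items":{"type":"number"}}}},"force":{"type":"number"}},"required":["increments"]}

```bash
mkdir -p pics; python3 - <<'E'
from workcell import env
import cv2,numpy as np
o=env.get_obs()
for k in o: print(k,np.round(o[k],3))
for n in("scene","top"):
    cv2.imwrite(f"pics/{n}0.png",env.get_image(n)[:,:,::-1])
    c=env.get_calibration(n); print(n,{k:np.round(np.array(v),4).tolist() if not isinstance(v,str) else v for k,v in c.items()})
E
```

```text
clock 0.0
qpos [-1.264  0.088  1.372 -0.     1.684 -0.103]
qd [ 0.001 -0.001 -0.     0.001  0.    -0.   ]
joint_efforts [-2.0000e-03 -3.5187e+01 -3.1327e+01 -0.0000e+00  1.1000e-02  0.0000e+00]
eef_pos [ 0.219 -0.504  0.207]
orientation [ 0.979  0.203 -0.    -0.001]
force [-0.618 -0.116  0.163]
moment [-0.029 -0.016 -0.024]
finger_force 0.0
opening 0.999
scene {'K': [[452.4807, 0.0, 322.7345], [0.0, 452.4807, 235.8707], [0.0, 0.0, 1.0]], 'eye': [0.9834, 0.5644, 1.0879], 'orientation': [0.1237, 0.2956, 0.8803, 0.3498]}
top {'K': [[603.5995, 0.0, 327.3092], [0.0, 603.5995, 241.6452], [0.0, 0.0, 1.0]], 'eye': [0.2936, -0.0019, 1.5637], 'orientation': [0.0455, -0.0337, -0.6961, 0.7157]}
```

View pics/scene0.png

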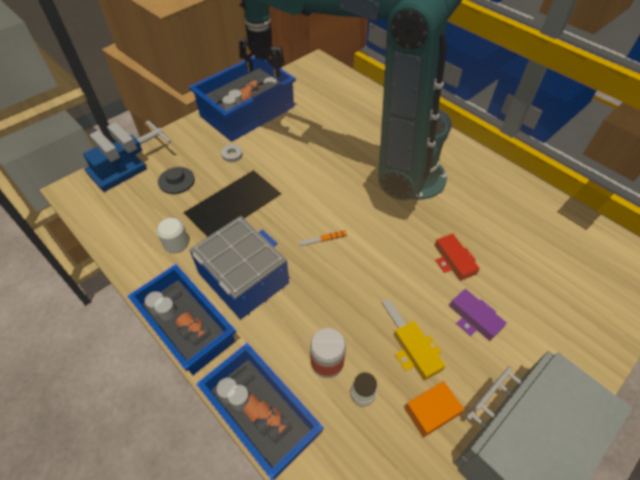

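View pics/top0.png

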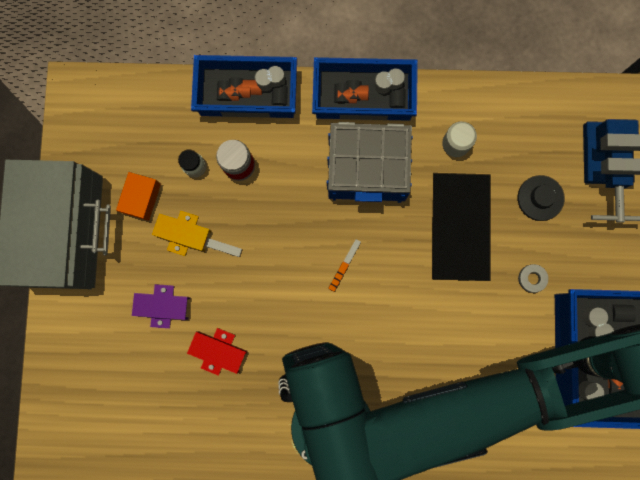

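The pictures show the yellow sleeve with the blade at top (182,231)→(240,253), the case at top (370,160) with its ledge at (369,197), the mat at (461,227), and a small decoy bar at (345,265). I'll enlarge the areas that matter.

```bash
cat > h.py <<'E'
import numpy as np,cv2
from scipy.spatial.transform import Rotation as R
from workcell import env
def ray(n,uv,z,c=None):
    c=c or env.get_calibration(n);K=np.array(c["K"]);uv=np.atleast_2d(uv).astype(float)
    d=np.c_[(uv[:,0]-K[0,2])/K[0,0],-(uv[:,1]-K[1,2])/K[1,1],-np.ones(len(uv))]
    d=R.from_quat(c["orientation"]).apply(d);e=np.array(c["eye"])
    return e+d*((z-e[2])/d[:,2])[:,None]
def proj(n,p,c=None):
    c=c or env.get_calibration(n);K=np.array(c["K"])
    q=R.from_quat(c["orientation"]).inv().apply(np.atleast_2d(p)-c["eye"])
    return np.c_[K[0,0]*q[:,0]/-q[:,2]+K[0,2],K[1,1]*q[:,1]/q[:,2]+K[1,2]]
E
python3 - <<'E'
import cv2
a=cv2.imread("pics/top0.png")
c=a[195:270,140:260]; c=cv2.resize(c,None,fx=6.66,fy=6.66,interpolation=cv2.INTER_CUBIC)[:500,:800]
cv2.imwrite("pics/c1.png",c)
c=a[110:210,310:430]; cv2.imwrite("pics/c2.png",cv2.resize(c,None,fx=6,fy=6,interpolation=cv2.INTER_CUBIC))
E
```

```text
(no output)
```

View pics/c1.png

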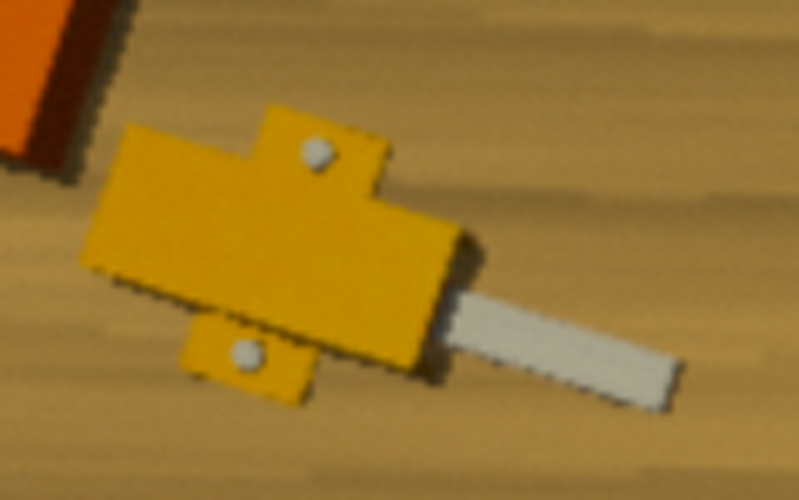

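View pics/c2.png

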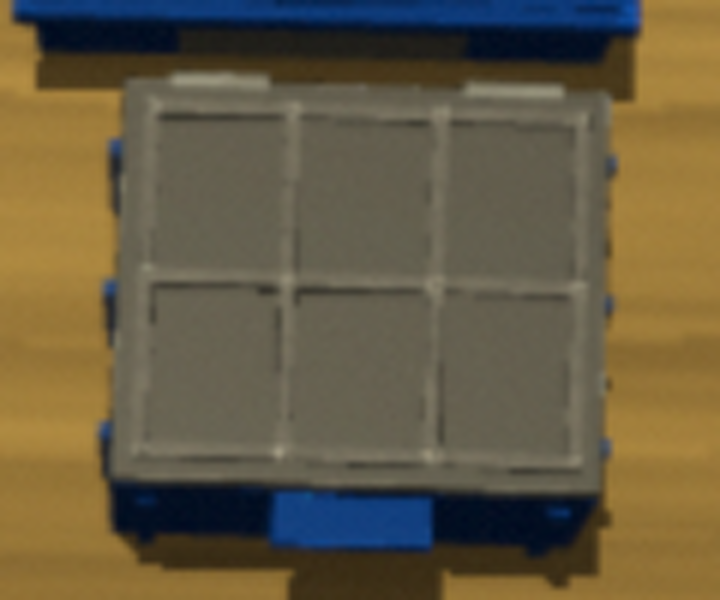

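Enlarged: blade tip corners at crop (680,362)/(663,411) and sleeve corners at (127,124),(465,232),(417,372),(80,265). Ledge outer corners are at crop (270,545)/(432,549), cover front corners at (110,480)/(600,495).

```bash
python3 - <<'E'
from h import *
np.set_printoptions(precision=4,suppress=True)
def f(p,s,o): return (np.array(p,float)+.5)/s-.5+np.array(o)
sl=ray("top",f([(127,124),(465,232),(417,372),(80,265)],6.66,(140,195)),.034)
b=ray("top",f([(680,362),(663,411),(465,292),(447,345)],6.66,(140,195)),.0108)
print("sleeve",sl, np.linalg.norm(sl[0]-sl[1]),np.linalg.norm(sl[1]-sl[2]))
m=(sl[1]+sl[2])/2;bk=(sl[0]+sl[3])/2;x=bk-m;print("mouth",m,"yaw",np.arctan2(x[1],x[0]),"back",bk)
t=b[:2].mean(0);n=b[2:].mean(0);d=t-n;print("tip",t,"near",n,"yaw",np.arctan2(d[1],d[0]),np.linalg.norm(b[0]-b[1]))
l=ray("top",f([(270,545),(432,549)],6,(310,110)),.104)
print("ledge",l,l.mean(0),np.linalg.norm(l[0]-l[1]))
c=ray("top",f([(110,480),(600,495),(608,97),(127,80)],6,(310,110)),.120)
print("cover",c)
fm=c[:2].mean(0);bm=c[2:].mean(0);d=bm-fm;print("case yaw",np.arctan2(d[1],d[0]),np.linalg.norm(d),np.linalg.norm(c[0]-c[1]),"front mid",fm)
mt=ray("top",[(432.5,174),(489.5,173.5),(490,279.5),(432.5,279.5)],.003);print("mat",mt,mt.mean(0))
for nme,u,z in [("jar",(190,157),.08),("can",(233,156),.115),("filter",(461,134),.085),("smallbar",(345,265),.01),("hub",(541,198),.04)]: print(nme,ray("top",u,z))
E
```

```text
sleeve [[0.5274 0.4625 0.034 ]
 [0.4888 0.3293 0.034 ]
 [0.4342 0.3451 0.034 ]
 [0.4721 0.4774 0.034 ]] 0.13866557012693548 0.05681806420966864
mouth [0.4615 0.3372 0.034 ] yaw 1.2904553742746538 back [0.4997 0.47   0.034 ]
tip [0.4334 0.2508 0.0108] near [0.4577 0.3362 0.0108] yaw -1.8483361223638464 0.020141599287684643
ledge [[ 0.561  -0.0391  0.104 ]
 [ 0.561  -0.1052  0.104 ]] [ 0.561  -0.0721  0.104 ] 0.06610410400989822
cover [[ 0.5831  0.0267  0.12  ]
 [ 0.5819 -0.1714  0.12  ]
 [ 0.7474 -0.1725  0.12  ]
 [ 0.7499  0.0245  0.12  ]]
case yaw -0.009932698880746814 0.16619881657338378 0.1981444229255639 front mid [ 0.5825 -0.0723  0.12  ]
mat [[ 0.6551 -0.2446  0.003 ]
 [ 0.6602 -0.3938  0.003 ]
 [ 0.3821 -0.3946  0.003 ]
 [ 0.378  -0.2471  0.003 ]] [ 0.5188 -0.32    0.003 ]
jar [[0.6657 0.3777 0.08  ]]
can [[0.662  0.2627 0.115 ]]
filter [[ 0.7402 -0.3022  0.085 ]]
smallbar [[ 0.4087 -0.0207  0.01  ]]
hub [[ 0.5911 -0.515   0.04  ]]
```

Request:
drive_tool([
  [[0, 0, 0, 0, 0, -0.1105, 1], [0, 0, 0, 0, 0, -0.1105, 1], [0, 0, 0, 0, 0, -0.1105, 1], [0, 0, 0, 0, 0, -0.1105, 1], [0, 0, 0, 0, 0, -0.1105, 1], [0, 0, 0, 0, 0, -0.1105, 1], [0, 0, 0, 0, 0, -0.1105, 1], [0, 0, 0, 0, 0, -0.1105, 1]],
], force=60)

```text
clock: 0.77
eef_pos: [0.219, -0.5041, 0.207]
orientation: [0.796, 0.605, 0.0, -0.001]
force: [0.0, -0.9, 0.2]
opening: 1.005
finger_force: 0.0
```

Request:
drive_tool([
  [[3.4, 0, 0, 0, 0, 0, 1], [3.4, 0, 0, 0, 0, 0, 1], [3.4, 0, 0, 0, 0, 0, 1], [3.4, 0, 0, 0, 0, 0, 1], [3.4, 0, 0, 0, 0, 0, 1], [3.4, 0, 0, 0, 0, 0, 1], [3.4, 0, 0, 0, 0, 0, 1], [3.4, 0, 0, 0, 0, 0, 1]],
])

```text
clock: 1.43
eef_pos: [0.2934, -0.2411, 0.2072]
orientation: [0.798, 0.602, 0.0, -0.0]
force: [1.2, 0.2, 0.1]
opening: 0.996
finger_force: 0.0
```

Request:
drive_tool([
  [[3.4, 0, 0, 0, 0, 0, 1], [3.4, 0, 0, 0, 0, 0, 1], [3.4, 0, 0, 0, 0, 0, 1], [3.4, 0, 0, 0, 0, 0, 1], [3.4, 0, 0, 0, 0, 0, 1], [3.4, 0, 0, 0, 0, 0, 1], [3.4, 0, 0, 0, 0, 0, 1], [3.4, 0, 0, 0, 0, 0, 1]],
])

```text
clock: 2.1
eef_pos: [0.3677, 0.0205, 0.2074]
orientation: [0.798, 0.603, -0.0, 0.0]
force: [1.5, -1.0, 0.4]
opening: 1.002
finger_force: 0.0
```

Request:
drive_tool([
  [[3.4, 0, 0, 0, 0, 0, 1], [3.4, 0, 0, 0, 0, 0, 1], [3.4, 0, 0, 0, 0, 0, 1], [3.4, 0, 0, 0, 0, 0, 1], [3.4, 0, 0, 0, 0, 0, 1], [3.4, 0, 0, 0, 0, 0, 1], [0, 0, 0, 0, 0, 0, 1], [0, 0, 0, 0, 0, 0, 1]],
])

```text
clock: 2.77
eef_pos: [0.4232, 0.216, 0.2065]
orientation: [0.797, 0.604, -0.001, -0.0]
force: [0.4, -0.6, 0.5]
opening: 0.999
finger_force: 0.0
```

Request:
drive_tool([
  [[2.7, 0, 0, 0, 0, 0, 1], [2.7, 0, 0, 0, 0, 0, 1], [2.7, 0, 0, 0, 0, 0, 1], [0, 0, 2.5, 0, 0, 0, 1], [0, 0, 2.5, 0, 0, 0, 1], [0, 0, 2.5, 0, 0, 0, 1], [0, 0, 2.5, 0, 0, 0, 1], [0, 0, 0, 0, 0, 0, 1]],
])

```text
clock: 3.43
eef_pos: [0.4422, 0.2895, 0.1015]
orientation: [0.798, 0.602, -0.006, -0.001]
force: [-1.1, -1.5, -0.6]
opening: 1.0
finger_force: 0.0
```

```bash
python3 - <<'E'
from h import *
o=env.get_obs();c=env.get_calibration("wrist")
cv2.imwrite("pics/w1.png",env.get_image("wrist")[:,:,::-1])
import pickle;pickle.dump(c,open("w1.pkl","wb"))
print(o["eef_pos"],np.round(o["qpos"],3))
t=np.array([.4334,.2508,.0108]);u=np.array([np.cos(-1.848),np.sin(-1.848),0])
print(proj("x",[t,t-.05*u,o["eef_pos"]],c))
E
```

```text
[0.4421542  0.28949855 0.10150404] [ 4.730e-01  9.500e-02  1.575e+00 -1.000e-03  1.484e+00  7.520e-01]
[[317.96244155 293.3582059 ]
 [318.0071217  217.70171021]
 [312.54818258 288.59677747]]
```

View pics/w1.png

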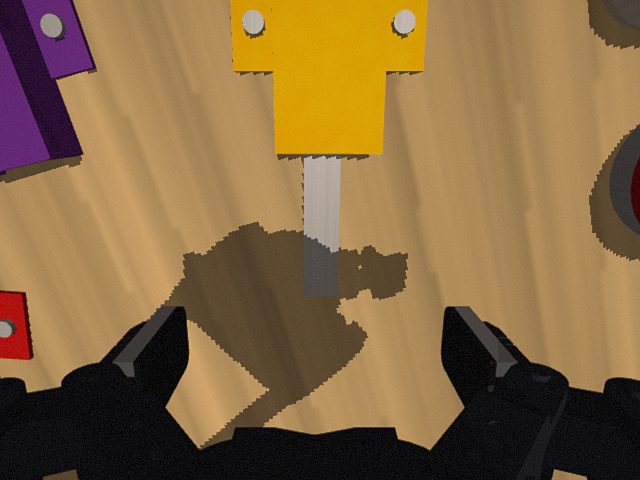

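The wrist view shows the blade tip at (321,294), within 3 px of the prediction. Descending.

Request:
drive_tool([
  [[0, 0, 2.2, 0, 0, 0, 1], [0, 0, 2.2, 0, 0, 0, 1], [0, 0, 2.2, 0, 0, 0, 1], [0, 0, 2.2, 0, 0, 0, 1], [0, 0, 0.4, 0, 0, 0, 1], [0, 0, 0.4, 0, 0, 0, 1], [0, 0, 0, 0, 0, 0, 1], [0, 0, 0, 0, 0, 0, 1]],
])

```text
clock: 4.15
eef_pos: [0.4474, 0.2934, 0.0139]
orientation: [0.798, 0.603, 0.002, 0.0]
force: [1.0, -1.2, -0.3]
opening: 0.998
finger_force: 0.0
```

Request:
drive_tool([
  [[0, 0, 0.4, 0, 0, 0, 0], [0, 0, 0.4, 0, 0, 0, -0.2], [0, 0, 0.3, 0, 0, 0, -0.2], [0, 0, 0, 0, 0, 0, -1], [0, 0, 0, 0, 0, 0, -1], [0, 0, 0, 0, 0, 0, -1], [0, 0, 0, 0, 0, 0, -1], [0, 0, 0, 0, 0, 0, -1]],
])

```text
clock: 4.82
eef_pos: [0.446, 0.293, 0.0008]
orientation: [0.798, 0.603, 0.0, 0.0]
force: [-0.5, -0.2, -0.3]
opening: 0.001
finger_force: 0.0
```

```bash
python3 - <<'E'
from h import *
a=env.get_image("wrist")[:,:,::-1];b=env.get_image("scene")[:,:,::-1]
b=cv2.resize(b[260:400,340:480],(480,480),interpolation=cv2.INTER_CUBIC)
cv2.imwrite("pics/w2.png",np.hstack([a[:,160:480],b]))
print(env.get_obs()["opening"],env.get_obs()["finger_force"])
E
```

```text
-0.0022855088182412264 0.0
```

View pics/w2.png

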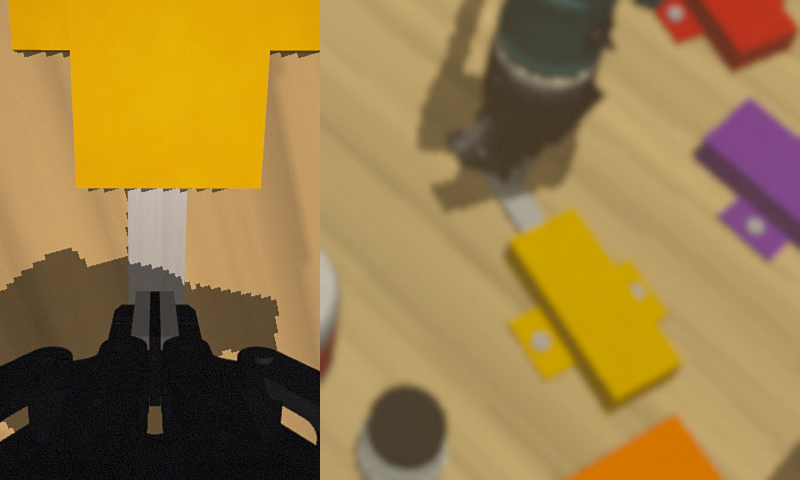

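The wrist view (left) shows the shut fingertips at about (317,291), with the blade running behind them at u 288–347. I'll work out the blade's height from its apparent width.

```bash
python3 - <<'E'
from h import *
np.set_printoptions(precision=1,suppress=True)
c=env.get_calibration("wrist");o=env.get_obs();print(o["eef_pos"],c["eye"],c["K"][0][0])
t=np.array([.4334,.2508,0]);u=np.array([np.cos(-1.848),np.sin(-1.848),0]);n=np.array([-u[1],u[0],0])
for z in(.0108,.005):
  for d in(.02,.045,.06,.08):
    p=t-d*u+[0,0,z];print(z,d,proj("",[p+.011*n,p-.011*n],c).ravel())
print(proj("",[o["eef_pos"],o["eef_pos"]+[0,0,.01]],c))
a=cv2.imread("pics/w2.png")
for v in (195,215,235,255,270,280,288): print(v,a[v,115:200:5,2])
E
```

```text
[0.4 0.3 0. ] [0.5 0.4 0.2] 423.7277423096597
0.0108 0.02 [338.3 352.7 284.3 352.7]
0.0108 0.045 [339.2 295.5 283.1 295.4]
0.0108 0.06 [339.8 258.9 282.4 258.9]
0.0108 0.08 [340.7 207.4 281.3 207.4]
0.005 0.02 [337.6 345.6 285.3 345.6]
0.005 0.045 [338.4 290.  284.2 290. ]
0.005 0.06 [339.  254.6 283.5 254.5]
0.005 0.08 [339.8 204.6 282.5 204.6]
[[312.6 288.6]
 [312.5 297.9]]
195 [187 194 203 190 192 187 193 194 193 196 193 191 193 194 193 199 197]
215 [191 187 199 191 188 185 190 189 190 192 189 184 189 187 190 194 195]
235 [186 192 189 183 184 184 185 188 183 184 180 185 184 186 185 198 196]
255 [181 185 195 185 185 178 183 187 183 183 178 186 179 183 196 194 196]
270 [ 93  89  95  89  88  83  85  91  83  86 104 185 183 183 204 201 198]
280 [ 94  91  88  87  85  86  88  87  88  88  83  89  88  81 206 205 197]
288 [ 98  94  91  84  85  84  87  87  88  87  85  91  90  85 101 107 205]
```

Request:
drive_tool([
  [[0, 0, -1, 0, 0, 0, -1], [0, 0, -2, 0, 0, 0, 1], [0, 0, -2, 0, 0, 0, 1], [0, 0, -2, 0, 0, 0, 1], [0, 0, -2, 0, 0, 0, 1], [0, 0, 0, 0, 0, 0, 1], [0, 0, 0, 0, 0, 0, 1], [0, 0, 0, 0, 0, 0, 1]],
])

```text
clock: 5.58
eef_pos: [0.4455, 0.2927, 0.0904]
orientation: [0.798, 0.603, -0.0, -0.0]
force: [-0.1, 0.6, -0.1]
opening: 0.978
finger_force: 0.0
```

```bash
python3 - <<'E'
from h import *
c=env.get_calibration("wrist");o=env.get_obs()
a=env.get_image("wrist")[:,:,::-1]
cv2.imwrite("pics/w3.png",a);print(o["eef_pos"])
t=np.array([.4334,.2508,.0108]);u=np.array([np.cos(-1.848),np.sin(-1.848),0])
print(proj("x",[t,t-.085*u,o["eef_pos"]*[1,1,0]+[0,0,.01]],c))
E
```

```text
[0.44549276 0.29273255 0.09036479]
[[313.10724205 307.42370922]
 [312.98457061 169.7648222 ]
 [313.31233909 239.4264041 ]]
```

View pics/w3.png

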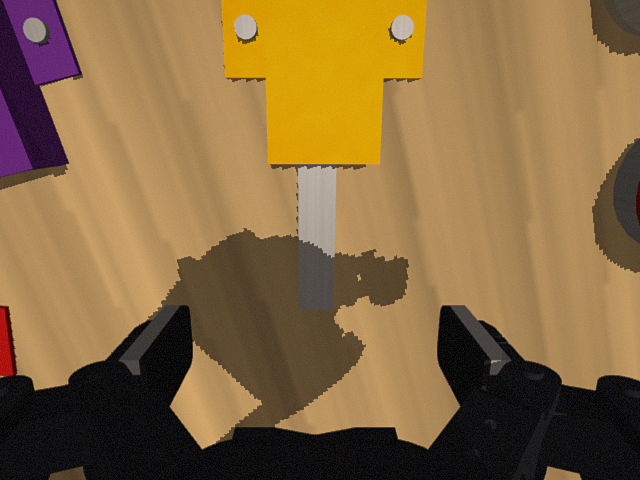

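The bar hasn't moved: its tip is at (316,308), where predicted. I'll go down fully open, settle, and only then close.

Request:
drive_tool([
  [[0, 0, 2, 0, 0, 0, 1], [0, 0, 2, 0, 0, 0, 1], [0, 0, 2, 0, 0, 0, 1], [0, 0, 2, 0, 0, 0, 1], [0, 0, 0.5, 0, 0, 0, 1], [0, 0, 0.3, 0, 0, 0, 1], [0, 0, 0, 0, 0, 0, 1], [0, 0, 0, 0, 0, 0, 1]],
])

```text
clock: 6.3
eef_pos: [0.4464, 0.2932, 0.0035]
orientation: [0.798, 0.603, 0.001, 0.0]
force: [0.5, 0.8, 0.3]
opening: 1.001
finger_force: 0.0
```

Request:
drive_tool([
  [[0, 0, 0, 0, 0, 0, 1], [0, 0, 0, 0, 0, 0, 0.5], [0, 0, 0, 0, 0, 0, 0], [0, 0, 0, 0, 0, 0, -0.2], [0, 0, 0, 0, 0, 0, -0.3], [0, 0, 0, 0, 0, 0, -0.3], [0, 0, 0, 0, 0, 0, -0.3], [0, 0, 0, 0, 0, 0, -0.3]],
])

```text
clock: 6.97
eef_pos: [0.4458, 0.2929, 0.0026]
orientation: [0.798, 0.603, -0.0, 0.0]
force: [-0.0, 0.2, -0.4]
opening: 0.349
finger_force: 0.0
```

```bash
python3 - <<'E'
from h import *
a=env.get_image("wrist")[:,:,::-1];cv2.imwrite("pics/w4.png",a[200:480,200:440].repeat(2,0).repeat(2,1));o=env.get_obs();print(o["eef_pos"],o["opening"],o["force"])
E
```

```text
[0.44580623 0.29287786 0.00262476] 0.34851217339924806 [-0.48429386  0.53524575 -0.01137745]
```

View pics/w4.png

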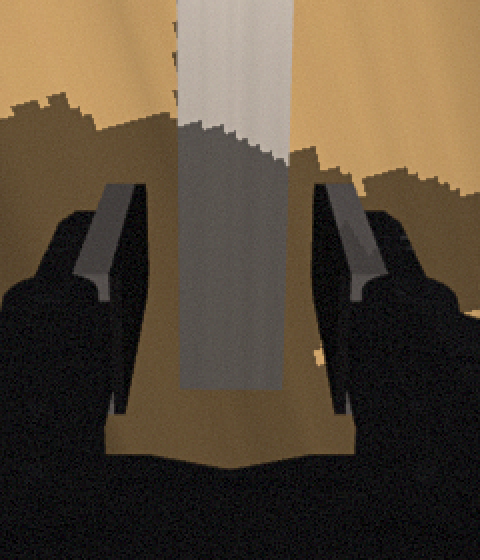

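The fingertips at (150–313, 185) now straddle the blade at (178–288). Lowering slightly and closing slowly.

Request:
drive_tool([
  [[0, 0, 0.2, 0, 0, 0, -0.3], [0, 0, 0, 0, 0, 0, -0.35], [0, 0, 0, 0, 0, 0, -0.4], [0, 0, 0, 0, 0, 0, -0.45], [0, 0, 0, 0, 0, 0, -0.5], [0, 0, 0, 0, 0, 0, -0.55], [0, 0, 0, 0, 0, 0, -0.55], [0, 0, 0, 0, 0, 0, -0.55]],
], force=30)

```text
clock: 7.68
eef_pos: [0.4459, 0.2929, 0.0007]
orientation: [0.798, 0.603, 0.0, 0.0]
force: [-0.2, 0.9, -0.4]
opening: 0.227
finger_force: 0.0
```

Request:
drive_tool([
  [[0, 0, 0, 0, 0, 0, -0.6], [0, 0, 0, 0, 0, 0, -0.65], [0, 0, 0, 0, 0, 0, -0.7], [0, 0, 0, 0, 0, 0, -0.75], [0, 0, 0, 0, 0, 0, -0.75], [0, 0, 0, 0, 0, 0, -0.75], [0, 0, 0, 0, 0, 0, -0.75], [0, 0, 0, 0, 0, 0, -0.75]],
])

```text
clock: 8.35
eef_pos: [0.4459, 0.2929, 0.0007]
orientation: [0.798, 0.603, 0.0, 0.0]
force: [-0.8, -0.6, -0.7]
opening: 0.126
finger_force: 0.0
```

```bash
python3 - <<'E'
from h import *
a=env.get_image("wrist")[:,:,::-1];cv2.imwrite("pics/w5.png",a[200:480,200:440].repeat(2,0).repeat(2,1));o=env.get_obs();print(o["eef_pos"],o["opening"],o["force"],o["finger_force"])
E
```

```text
[0.44583698 0.29287714 0.0006774 ] 0.12541770435586552 [-0.67413561  0.14248796  0.36534806] 0.0
```

View pics/w5.png

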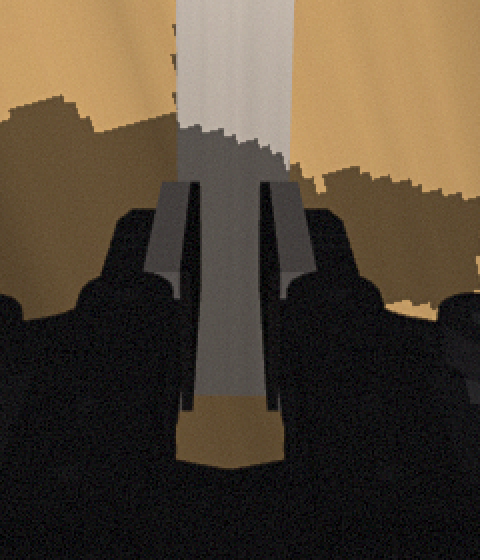

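```bash
python3 - <<'E'
from h import *
c=env.get_calibration("wrist");o=env.get_obs();r=R.from_quat(c["orientation"]).inv()
P=[o["eef_pos"],o["eef_pos"]+[0,0,.019],[.446,.293,.0108],o["eef_pos"]+[0,0,.010]]
print(r.apply(np.array(P)-c["eye"]),proj("",P,c)); print(R.from_quat(c["orientation"]).as_matrix().round(3))
tool=R.from_quat(o["orientation"]);print(tool.inv().apply(c["eye"]-o["eef_pos"]))
for uv in [(300,291.5),(330,291.5)]: pass
# fingertip inner corners w4: gap 29.6mm  px (273.5,292)-(356.5,292)
E
```

```text
[[-0.00079668 -0.01913414 -0.17611269]
 [-0.00080268 -0.02409175 -0.15777088]
 [-0.00067669 -0.02161827 -0.16629825]
 [-0.00079984 -0.02174341 -0.16645911]] [[312.61673741 288.63229031]
 [312.37778289 307.29906888]
 [312.80933563 297.67880463]
 [312.49753613 297.94412081]]
[[ 0.962  0.264  0.072]
 [-0.274  0.929  0.251]
 [-0.    -0.261  0.965]]
[ 0.06440493  0.00086435 -0.16502632]
```

The fingertip scale (2.75 px/mm) against the blade's (2.5 px/mm) shows the fingertips are still about 15 mm above the blade. I'll open a little and lower in small steps, watching the force.

Request:
drive_tool([
  [[0, 0, 0, 0, 0, 0, -0.1], [0, 0, 0, 0, 0, 0, -0.1], [0, 0, 0, 0, 0, 0, -0.1], [0, 0, 0, 0, 0, 0, -0.1], [0, 0, 0.2, 0, 0, 0, -0.1], [0, 0, 0.2, 0, 0, 0, -0.1], [0, 0, 0.2, 0, 0, 0, -0.1], [0, 0, 0, 0, 0, 0, -0.1]],
])

```text
clock: 9.07
eef_pos: [0.4454, 0.2927, -0.0061]
orientation: [0.798, 0.603, -0.001, -0.0]
force: [0.3, 0.2, 0.6]
opening: 0.449
finger_force: 0.0
```

Request:
drive_tool([
  [[0, 0, 0.1, 0, 0, 0, -0.1], [0, 0, 0.1, 0, 0, 0, -0.1], [0, 0, 0.1, 0, 0, 0, -0.1], [0, 0, 0.1, 0, 0, 0, -0.1], [0, 0, 0, 0, 0, 0, -0.1], [0, 0, 0, 0, 0, 0, -0.1], [0, 0, 0, 0, 0, 0, -0.1], [0, 0, 0, 0, 0, 0, -0.1]],
])

```text
clock: 9.73
eef_pos: [0.4459, 0.2929, -0.0093]
orientation: [0.798, 0.603, 0.0, 0.0]
force: [-0.5, 0.6, -0.4]
opening: 0.452
finger_force: 0.0
```

Request:
drive_tool([
  [[0, 0, 0.1, 0, 0, 0, -0.1], [0, 0, 0.1, 0, 0, 0, -0.1], [0, 0, 0.1, 0, 0, 0, -0.1], [0, 0, 0.1, 0, 0, 0, -0.1], [0, 0, 0, 0, 0, 0, -0.1], [0, 0, 0, 0, 0, 0, -0.1], [0, 0, 0, 0, 0, 0, -0.1], [0, 0, 0, 0, 0, 0, -0.1]],
])

```text
clock: 10.4
eef_pos: [0.4459, 0.2929, -0.0133]
orientation: [0.798, 0.603, 0.0, 0.0]
force: [0.5, 0.1, -0.6]
opening: 0.449
finger_force: 0.0
```

Request:
drive_tool([
  [[0, 0, 0.1, 0, 0, 0, -0.1], [0, 0, 0.1, 0, 0, 0, -0.1], [0, 0, 0, 0, 0, 0, -0.1], [0, 0, 0, 0, 0, 0, -0.1], [0, 0, 0, 0, 0, 0, -0.1], [0, 0, 0, 0, 0, 0, -0.1], [0, 0, 0, 0, 0, 0, -0.1], [0, 0, 0, 0, 0, 0, -0.1]],
])

```text
clock: 11.07
eef_pos: [0.4459, 0.2929, -0.0153]
orientation: [0.798, 0.603, -0.0, 0.0]
force: [0.1, 0.5, -0.3]
opening: 0.448
finger_force: 0.0
```

Request:
drive_tool([
  [[0, 0, 0.1, 0, 0, 0, -0.1], [0, 0, 0.1, 0, 0, 0, -0.1], [0, 0, 0.1, 0, 0, 0, -0.1], [0, 0, 0, 0, 0, 0, -0.1], [0, 0, 0, 0, 0, 0, -0.1], [0, 0, 0, 0, 0, 0, -0.1], [0, 0, 0, 0, 0, 0, -0.1], [0, 0, 0, 0, 0, 0, -0.1]],
])

```text
clock: 11.73
eef_pos: [0.4459, 0.2929, -0.0183]
orientation: [0.798, 0.603, 0.0, 0.0]
force: [0.2, 0.8, -0.4]
opening: 0.452
finger_force: 0.0
```

Request:
drive_tool([
  [[0, 0, 0, 0, 0, 0, -0.3], [0, 0, 0, 0, 0, 0, -0.4], [0, 0, 0, 0, 0, 0, -0.5], [0, 0, 0, 0, 0, 0, -0.6], [0, 0, 0, 0, 0, 0, -0.7], [0, 0, 0, 0, 0, 0, -0.7], [0, 0, 0, 0, 0, 0, -0.7], [0, 0, 0, 0, 0, 0, -0.7]],
])

```text
clock: 12.4
eef_pos: [0.446, 0.2929, -0.0182]
orientation: [0.798, 0.603, 0.0, 0.0]
force: [1.2, -0.5, 0.6]
opening: 0.245
finger_force: 30.2
```

Gripped: opening 0.245 at 30 N. Now drawing the bar out along −x of the tool.

Request:
drive_tool([
  [[0, 0, 0, 0, 0, 0, -1], [0, 0, 0, 0, 0, 0, -1], [-0.5, 0, 0, 0, 0, 0, -1], [-1.5, 0, 0, 0, 0, 0, -1], [-1.5, 0, 0, 0, 0, 0, -1], [-1.5, 0, 0, 0, 0, 0, -1], [-1.5, 0, 0, 0, 0, 0, -1], [-1.5, 0, 0, 0, 0, 0, -1]],
], force=60)

```text
clock: 13.07
eef_pos: [0.4236, 0.2154, -0.0182]
orientation: [0.798, 0.603, 0.0, -0.0]
force: [0.1, 1.8, 0.0]
opening: 0.225
finger_force: 58.7
```

Request:
drive_tool([
  [[-1.5, 0, 0, 0, 0, 0, -1], [-1.5, 0, 0, 0, 0, 0, -1], [-1.5, 0, 0, 0, 0, 0, -1], [-1.5, 0, 0, 0, 0, 0, -1], [-1.5, 0, 0, 0, 0, 0, -1], [-0.5, 0, 0, 0, 0, 0, -1], [0, 0, 0, 0, 0, 0, -1], [0, 0, 0, 0, 0, 0, -1]],
])

```text
clock: 13.73
eef_pos: [0.4018, 0.1384, -0.0183]
orientation: [0.798, 0.602, -0.0, 0.0]
force: [-0.2, -2.2, 1.0]
opening: 0.225
finger_force: 58.8
```

Request:
drive_tool([
  [[0, 0, 0, 0, 0, 0, -0.4], [0, 0, 0, 0, 0, 0, 0], [0, 0, 0, 0, 0, 0, 0.5], [0, 0, 0, 0, 0, 0, 1], [0, 0, -1, 0, 0, 0, 1], [0, 0, -2, 0, 0, 0, 1], [0, 0, -3, 0, 0, 0, 1], [0, 0, -3, 0, 0, 0, 1]],
])

```text
clock: 14.4
eef_pos: [0.4012, 0.139, 0.0725]
orientation: [0.798, 0.603, -0.001, -0.0]
force: [0.5, 0.5, 0.4]
opening: 1.003
finger_force: 0.0
```

```bash
python3 - <<'E'
from h import *
a=env.get_image("top")[:,:,::-1];cv2.imwrite("pics/t2.png",a)
b=env.get_image("wrist")[:,:,::-1];c=env.get_calibration("wrist")
cv2.imwrite("pics/w6.png",b)
import pickle;pickle.dump(c,open("w6.pkl","wb"))
cr=cv2.resize(a[180:300,150:310],(640,480),interpolation=cv2.INTER_CUBIC)
cv2.imwrite("pics/j.png",cv2.resize(np.hstack([cr,b]),(800,300)))
o=env.get_obs();print(o["eef_pos"],o["qpos"])
E
```

```text
[0.4064877  0.14011147 0.07818351] [ 1.99895138e-01 -1.30409786e-01  1.84489556e+00  1.92539171e-05
  1.41455314e+00  4.76559453e-01]
```

View pics/j.png

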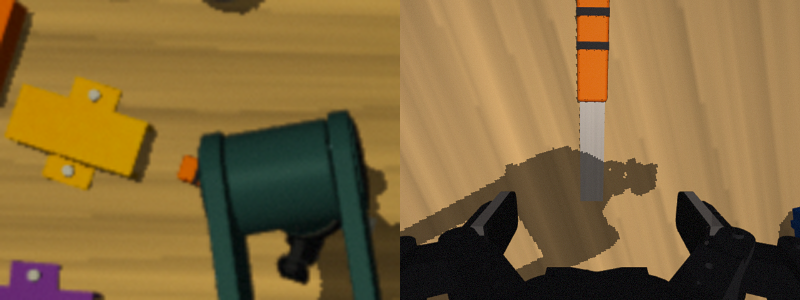

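Now the bar is clear of the sleeve, flat and released: the butt is visible at (188,168) and the blade and handle in the wrist view. I'll measure its pose by colour segmentation.

```bash
python3 - <<'E'
from h import *
np.set_printoptions(precision=4,suppress=True)
c=env.get_calibration("wrist");b=env.get_image("wrist");c2=env.get_calibration("wrist")
hsv=cv2.cvtColor(b,cv2.COLOR_RGB2HSV)
m=((hsv[...,0]>4)&(hsv[...,0]<16)&(hsv[...,1]>200)&(hsv[...,2]>150)).astype(np.uint8)
ys,xs=np.nonzero(m);print(xs.min(),xs.max(),ys.min(),ys.max())
e=[]
for v in range(ys.max()-60,ys.max()-3,4):
    r=xs[ys==v]
    if len(r): e.append((r.min(),v,r.max()+1))
L=ray("",[(a,v) for a,v,_ in e],.018,c);Rr=ray("",[(q,v) for _,v,q in e],.018,c)
print("width",np.linalg.norm(L-Rr,axis=1))
mid=(L+Rr)/2;d=mid[-1]-mid[0];print("mid",mid[0],mid[-1],"yaw",np.arctan2(d[1],d[0]))
vr=ys.max()+1;xr=xs[ys==ys.max()-1].mean();root=ray("",(xr,vr),.018,c)[0];print("root",root)
sat=hsv[...,1]; g=(sat<60)&(hsv[...,2]>60); 
col=int(round(xr));vv=[v for v in range(vr+5,400) if g[v,col-8:col+8].mean()>.6];print("blade v",min(vv),max(vv))
tip=ray("",(xr,max(vv)+1),.0108,c)[0];print("tip",tip,np.linalg.norm(tip-root))
print(c["eye"],c2["eye"],env.get_obs()["eef_pos"])
# sleeve top cam orange butt
E
```

```text
283 333 0 162
width [0.0243 0.0244 0.0244 0.0245 0.0245 0.0246 0.0241 0.0242 0.0242 0.0243
 0.0243 0.0244 0.0245 0.0245 0.0246]
mid [0.4259 0.2152 0.018 ] [0.4179 0.1885 0.018 ] yaw -1.8609200623167832
root [0.4169 0.1861 0.018 ]
blade v 168 322
tip [0.3905 0.095  0.0108] 0.09508908169257024
[0.4229 0.2014 0.2436] [0.4219 0.2012 0.2408] [0.4047 0.1397 0.0755]
```

Request:
drive_tool([
  [[2.1, 0, 0, 0, 0, 0, 1], [2.1, 0, 0, 0, 0, 0, 1], [2.1, 0, 0, 0, 0, 0, 1], [2.0, 0, 0, 0, 0, 0, 1], [0, 0, 1.5, 0, 0, 0, 1], [0, 0, 1.5, 0, 0, 0, 1], [0, 0, 1.5, 0, 0, 0, 1], [0, 0, 0, 0, 0, 0, 1]],
])

```text
clock: 15.22
eef_pos: [0.4212, 0.2178, 0.0223]
orientation: [0.798, 0.603, -0.004, -0.001]
force: [0.0, -0.5, -1.2]
opening: 1.002
finger_force: 0.0
```

Request:
drive_tool([
  [[0, 0, 1, 0, 0, 0, 1], [0, 0, 1, 0, 0, 0, 1], [0, 0, 1, 0, 0, 0, 1], [0, 0, 1, 0, 0, 0, 1], [0, 0, 0, 0, 0, 0, 1], [0, 0, 0, 0, 0, 0, 1], [0, 0, 0, 0, 0, 0, 1], [0, 0, 0, 0, 0, 0, 1]],
])

```text
clock: 15.88
eef_pos: [0.4254, 0.219, -0.0126]
orientation: [0.798, 0.603, 0.001, 0.0]
force: [0.8, -0.6, 0.3]
opening: 1.0
finger_force: 0.0
```

Request:
drive_tool([
  [[0, 0, 0, 0, 0, 0, 0.4], [0, 0, 0.2, 0, 0, 0, 0], [0, 0, 0.2, 0, 0, 0, 0], [0, 0, 0.2, 0, 0, 0, 0], [0, 0, 0.1, 0, 0, 0, 0], [0, 0, 0, 0, 0, 0, 0], [0, 0, 0, 0, 0, 0, 0], [0, 0, 0, 0, 0, 0, 0]],
])

```text
clock: 16.55
eef_pos: [0.4249, 0.2189, -0.0203]
orientation: [0.798, 0.603, 0.0, 0.0]
force: [0.3, 0.1, 0.7]
opening: 0.496
finger_force: 0.0
```

Request:
drive_tool([
  [[0, 0, 0, 0, 0, 0, -0.2], [0, 0, 0, 0, 0, 0, -0.3], [0, 0, 0, 0, 0, 0, -0.4], [0, 0, 0, 0, 0, 0, -0.6], [0, 0, 0, 0, 0, 0, -1], [0, 0, 0, 0, 0, 0, -1], [0, 0, 0, 0, 0, 0, -1], [0, 0, 0, 0, 0, 0, -1]],
], force=120)

```text
clock: 17.22
eef_pos: [0.4252, 0.219, -0.0196]
orientation: [0.798, 0.603, 0.0, 0.0]
force: [-1.6, -0.2, 5.2]
opening: 0.265
finger_force: 119.0
```

Request:
drive_tool([
  [[0, 0, -0.5, 0, 0, 0, -1], [0, 0, -1.5, 0, 0, 0, -1], [0, 0, -2, 0, 0, 0, -1], [0, 0, -2, 0, 0, 0, -1], [0, 0, -2, 0, 0, 0, -1], [0, 0, -2, 0, 0, 0, -1], [0, 0, -2, 0, 0, 0, -1], [0, 0, -1, 0, 0, 0, -1]],
])

```text
clock: 17.88
eef_pos: [0.4256, 0.2192, 0.1118]
orientation: [0.798, 0.603, 0.001, 0.0]
force: [1.3, 0.4, -2.5]
opening: 0.263
finger_force: 118.1
```

Request:
drive_tool([
  [[0, 0, 0, 0, 0, -0.1, -1], [0, 0, 0, 0, 0, -0.12, -1], [0, 0, 0, 0, 0, -0.12, -1], [0, 0, 0, 0, 0, -0.12, -1], [0, 0, 0, 0, 0, -0.12, -1], [0, 0, 0, 0, 0, -0.12, -1], [0, 0, 0, 0, 0, -0.12, -1], [0, 0, 0, 0, 0, -0.12, -1]],
])

```text
clock: 18.55
eef_pos: [0.4241, 0.2186, 0.1084]
orientation: [0.436, 0.9, -0.001, -0.001]
force: [0.3, 0.0, -2.8]
opening: 0.268
finger_force: 118.1
```

Request:
drive_tool([
  [[0, 0, 0, 0, 0, -0.12, -1], [0, 0, 0, 0, 0, -0.12, -1], [0, 0, 0, 0, 0, -0.12, -1], [0, 0, 0, 0, 0, -0.12, -1], [0, 0, 0, 0, 0, -0.12, -1], [0, 0, 0, 0, 0, -0.12, -1], [0, 0, 0, 0, 0, -0.12, -1], [0, 0, 0, 0, 0, -0.075, -1]],
])

```text
clock: 19.22
eef_pos: [0.424, 0.2186, 0.1084]
orientation: [-0.006, 1.0, -0.0, -0.001]
force: [0.3, -0.5, -1.6]
opening: 0.268
finger_force: 118.1
```

Request:
drive_tool([
  [[0, -3.5, 0, 0, 0, 0, -1], [0, -3.5, 0, 0, 0, 0, -1], [0, -3.5, 0, 0, 0, 0, -1], [0, -3.5, 0, 0, 0, 0, -1], [0, -3.5, 0, 0, 0, 0, -1], [0, -3.5, 0, 0, 0, 0, -1], [0, -3.5, 0, 0, 0, 0, -1], [0, -3, 0, 0, 0, 0, -1]],
])

```text
clock: 19.88
eef_pos: [0.4258, -0.0581, 0.1087]
orientation: [-0.003, 1.0, -0.0, -0.001]
force: [0.0, 0.5, -1.9]
opening: 0.271
finger_force: 118.4
```

Request:
drive_tool([
  [[0, 0, 0, 0, 0, 0, -1], [0, 0, 0, 0, 0, 0, -1], [0, 0, 0, 0, 0, 0, -1], [0, 0, 0, 0, 0, 0, -1], [0, 0, 0, 0, 0, 0, -1], [0, 0, 0, 0, 0, 0, -1], [0, 0, 0, 0, 0, 0, -1], [0, 0, 0, 0, 0, 0, -1]],
])

```text
clock: 20.55
eef_pos: [0.4268, -0.0556, 0.1097]
orientation: [-0.004, 1.0, -0.0, 0.0]
force: [0.4, 0.3, -1.3]
opening: 0.266
finger_force: 118.6
```

```bash
cat > tip.py <<'E'
from h import *
np.set_printoptions(precision=4,suppress=True)
def tip_report(T=(-.129,0,-.0286)):
    o=env.get_obs();r=R.from_quat(o["orientation"]);e=o["eef_pos"]
    t=e+r.apply(T);root=e+r.apply([T[0]+.093,0,T[2]])
    print("eef",e,"tip pred",t,"bar dir",r.apply([-1,0,0]))
    for n in("top","scene"):
        a=env.get_image(n);hsv=cv2.cvtColor(a,cv2.COLOR_RGB2HSV).astype(int)
        p=proj(n,[t,root]);ref=cv2.cvtColor(cv2.imread(f"pics/{n}0.png"),cv2.COLOR_BGR2HSV).astype(int)
        m=(hsv[...,1]<70)&(hsv[...,2]>110)&((abs(hsv[...,2]-ref[...,2])>25)|(abs(hsv[...,1]-ref[...,1])>40))
        x0,y0=p.min(0).astype(int)-20;x1,y1=p.max(0).astype(int)+20
        print(n,"pred tip/root",p.ravel().round(1))
        s=m[y0:y1,x0:x1].astype(np.uint8);k,lab,st,ce=cv2.connectedComponentsWithStats(s)
        for i in np.argsort(-st[1:,4])[:2]+1:
            q=np.argwhere(lab==i)[:,::-1].astype(np.float32)+[x0,y0]
            print("  n",st[i,4],"box",cv2.boxPoints(cv2.minAreaRect(q.astype(np.float32))).round(1).tolist())
if __name__=="__main__": tip_report()
E
python3 tip.py
```

```text
eef [ 0.4268 -0.0556  0.1097] tip pred [ 0.5558 -0.0545  0.1384] bar dir [1.     0.0085 0.0001]
top pred tip/root [361.4 200.1 360.9 238.7]
  n 118 box [[357.0, 201.0], [365.0, 201.0], [365.0, 214.0], [357.0, 214.0]]
scene pred tip/root [275.1 230.2 300.9 211.9]
  n 249 box [[272.3999938964844, 227.1999969482422], [299.20001220703125, 207.6999969482422], [304.0, 214.39999389648438], [277.20001220703125, 233.8000030517578]]
  n 3 box [[298.79998779296875, 240.60000610351562], [300.79998779296875, 239.60000610351562], [301.0, 240.0], [299.0, 241.0]]
```

Request:
drive_tool([
  [[0, -0.8, 0, 0, 0, 0.012, -1], [0, -0.9, 0, 0, 0, 0, -1], [-0.8, 0, 0, 0, 0, 0, -1], [-0.9, 0, 0, 0, 0, 0, -1], [0, 0, 0.9, 0, 0, 0, -1], [0, 0, 0.9, 0, 0, 0, -1], [0, 0, 0.8, 0, 0, 0, -1], [0, 0, 0, 0, 0, 0, -1]],
])

```text
clock: 21.32
eef_pos: [0.4416, -0.0725, 0.0805]
orientation: [0.002, 1.0, 0.001, -0.003]
force: [0.1, -0.1, -1.3]
opening: 0.266
finger_force: 118.6
```

Request:
drive_tool([
  [[0, 0, 0, 0, 0, 0, -1], [0, 0, 0, 0, 0, 0, -1], [0, 0, 0, 0, 0, 0, -1], [0, 0, 0, 0, 0, 0, -1], [0, 0, 0, 0, 0, 0, -1], [0, 0, 0, 0, 0, 0, -1], [0, 0, 0, 0, 0, 0, -1], [0, 0, 0, 0, 0, 0, -1]],
])

```text
clock: 21.98
eef_pos: [0.4438, -0.0732, 0.0838]
orientation: [0.002, 1.0, -0.0, 0.0]
force: [-0.8, 0.1, -1.4]
opening: 0.272
finger_force: 118.6
```

```bash
python3 tip.py
```

```text
eef [ 0.4438 -0.0732  0.0838] tip pred [ 0.5728 -0.0738  0.1125] bar dir [ 1.     -0.0048  0.0003]
top pred tip/root [369.1 195.4 368.1 233.2]
  n 96 box [[364.0, 196.0], [373.0, 196.0], [373.0, 207.0], [364.0, 207.0]]
  n 1 box [[351.0, 251.0], [351.0, 251.0], [351.0, 251.0], [351.0, 251.0]]
scene pred tip/root [266.4 235.4 292.3 217.4]
  n 240 box [[263.29998779296875, 232.5], [290.6000061035156, 213.89999389648438], [294.79998779296875, 220.1999969482422], [267.5, 238.6999969482422]]
  n 4 box [[274.5, 247.3000030517578], [275.0, 247.0], [277.0, 250.0], [276.5, 250.3000030517578]]
```

Request:
drive_tool([
  [[0, 0, 0.2, 0, 0, 0, -1], [0, 0, 0.2, 0, 0, 0, -1], [0, 0, 0.15, 0, 0, 0, -1], [0, 0, 0, 0, 0, 0, -1], [0, 0, 0, 0, 0, 0, -1], [0, 0, 0, 0, 0, 0, -1], [0, 0, 0, 0, 0, 0, -1], [0, 0, 0, 0, 0, 0, -1]],
])

```text
clock: 22.75
eef_pos: [0.4439, -0.0733, 0.0783]
orientation: [0.002, 1.0, -0.0, 0.0]
force: [-0.3, -1.2, -1.7]
opening: 0.269
finger_force: 118.6
```

```bash
python3 - <<'E'
from h import *
o=env.get_obs();print(o["eef_pos"],o["force"],o["moment"])
E
```

```text
[ 0.44385999 -0.07326655  0.07829682] [-0.28389714 -1.20501459 -1.65420691] [0.01832645 0.08577413 0.00760694]
```

Request:
drive_tool([
  [[0, 0, 0.05, 0, 0, 0, -1], [0, 0, 0.05, 0, 0, 0, -1], [0, 0, 0.05, 0, 0, 0, -1], [0, 0, 0, 0, 0, 0, -1], [0, 0, 0, 0, 0, 0, -1], [0, 0, 0, 0, 0, 0, -1], [0, 0, 0, 0, 0, 0, -1], [0, 0, 0, 0, 0, 0, -1]],
])

```text
clock: 23.42
eef_pos: [0.4438, -0.0732, 0.0768]
orientation: [0.002, 1.0, -0.0, 0.0]
force: [-0.2, -0.3, -1.2]
opening: 0.272
finger_force: 118.7
```

```bash
python3 - <<'E'
from h import *
o=env.get_obs();print(o["eef_pos"],o["force"],o["moment"])
E
```

```text
[ 0.44380134 -0.07322696  0.07677757] [-0.16027924 -0.25383828 -1.18297298] [-0.04915941 -0.03081609 -0.04629084]
```

Request:
drive_tool([
  [[0, 0, 0.05, 0, 0, 0, -1], [0, 0, 0.05, 0, 0, 0, -1], [0, 0, 0, 0, 0, 0, -1], [0, 0, 0, 0, 0, 0, -1], [0, 0, 0, 0, 0, 0, -1], [0, 0, 0, 0, 0, 0, -1], [0, 0, 0, 0, 0, 0, -1], [0, 0, 0, 0, 0, 0, -1]],
])

```text
clock: 24.08
eef_pos: [0.4439, -0.0733, 0.0758]
orientation: [0.002, 1.0, -0.0, 0.0]
force: [-2.0, -0.5, 1.3]
opening: 0.267
finger_force: 118.9
```

```bash
python3 - <<'E'
from h import *
o=env.get_obs();print(o["eef_pos"],o["force"],o["moment"])
E
```

```text
[ 0.44387177 -0.07326367  0.07581862] [-1.97519085 -0.45887887  1.27102787] [ 0.00640017 -0.03718854  0.00602735]
```

Contact is at eef z ≈ 0.0762. I'll raise to mid-gap and slide in.

Request:
drive_tool([
  [[0, 0, -0.07, 0, 0, 0, -1], [0, 0, -0.07, 0, 0, 0, -1], [0, 0, 0, 0, 0, 0, -1], [-0.5, 0, 0, 0, 0, 0, -1], [-0.5, 0, 0, 0, 0, 0, -1], [-0.5, 0, 0, 0, 0, 0, -1], [0, 0, 0, 0, 0, 0, -1], [0, 0, 0, 0, 0, 0, -1]],
])

```text
clock: 24.75
eef_pos: [0.4593, -0.0733, 0.077]
orientation: [0.002, 1.0, -0.0, 0.0]
force: [-0.1, -0.4, -1.5]
opening: 0.262
finger_force: 118.7
```

```bash
python3 tip.py; python3 -c "
from h import *
o=env.get_obs();print(o['force'],o['moment'])"
```

```text
eef [ 0.4593 -0.0733  0.077 ] tip pred [ 0.5883 -0.0739  0.1056] bar dir [ 1.     -0.0046  0.    ]
top pred tip/root [369.1 189.7 368.1 227.2]
  n 68 box [[363.5, 197.89999389648438], [365.3999938964844, 190.39999389648438], [374.3999938964844, 192.60000610351562], [372.5, 200.10000610351562]]
  n 1 box [[356.0, 245.0], [356.0, 245.0], [356.0, 245.0], [356.0, 245.0]]
scene pred tip/root [262.1 240.  288.2 221.9]
  n 219 box [[262.0, 235.0], [286.70001220703125, 218.1999969482422], [291.1000061035156, 224.60000610351562], [266.3999938964844, 241.5]]
  n 4 box [[305.0, 240.0], [305.3999938964844, 239.1999969482422], [307.3999938964844, 240.1999969482422], [307.0, 241.0]]
[ 0.3749612  -0.34889432 -0.67939193] [ 0.01747689 -0.09837861 -0.02281791]
```

Request:
drive_tool([
  [[-0.6, 0, 0, 0, 0, 0, -1], [-0.7, 0, 0, 0, 0, 0, -1], [-0.7, 0, 0, 0, 0, 0, -1], [-0.7, 0, 0, 0, 0, 0, -1], [-0.7, 0, 0, 0, 0, 0, -1], [-0.6, 0, 0, 0, 0, 0, -1], [0, 0, 0, 0, 0, 0, -1], [0, 0, 0, 0, 0, 0, -1]],
])

```text
clock: 25.52
eef_pos: [0.4994, -0.0735, 0.077]
orientation: [0.002, 1.0, -0.0, 0.0]
force: [0.2, -0.4, -1.0]
opening: 0.267
finger_force: 118.7
```

```bash
python3 -c "
from h import *
o=env.get_obs();print(o['eef_pos'],o['force'],o['moment'],o['qpos'])"
```

```text
[ 0.49937235 -0.07351847  0.07704708] [ 0.23248244 -0.37231633 -0.99508084] [ 0.05857135 -0.10330701  0.00507733] [-2.58515922e-01  5.08319225e-02  1.67270935e+00 -3.74840711e-05
  1.41776379e+00 -1.82476625e+00]
```

Inserted 45 mm with no contact force. Now levering about the ledge edge.

Request:
drive_tool([
  [[0, 0, 0.08, 0, 0, 0, -1], [-0.16, 0, 0.37, 0, -0.06, 0, -1], [-0.16, 0, 0.37, 0, -0.06, 0, -1], [-0.16, 0, 0.37, 0, -0.06, 0, -1], [-0.16, 0, 0.37, 0, -0.06, 0, -1], [-0.16, 0, 0.37, 0, -0.06, 0, -1], [0, 0, 0, 0, 0, 0, -1], [0, 0, 0, 0, 0, 0, -1]],
])

```text
clock: 26.18
eef_pos: [0.5074, -0.0734, 0.0588]
orientation: [0.003, 0.989, -0.0, 0.148]
force: [-1.8, -0.3, 0.8]
opening: 0.266
finger_force: 119.1
```

```bash
python3 tip.py; python3 -c "
from h import *
o=env.get_obs();print(o['force'],o['moment'],o['qpos'])"
```

```text
eef [ 0.5074 -0.0734  0.0588] tip pred [ 0.6223 -0.074   0.124 ] bar dir [ 0.9561 -0.0049  0.2931]
top pred tip/root [369.8 174.4 368.3 212.4]
  n 188 box [[364.0, 192.0], [372.0, 192.0], [372.0, 213.0], [364.0, 213.0]]
  n 4 box [[383.0, 174.0], [383.0, 174.0], [383.0, 171.0], [383.0, 171.0]]
scene pred tip/root [251.4 242.8 278.  231.2]
  n 148 box [[256.1000061035156, 236.10000610351562], [264.70001220703125, 222.3000030517578], [281.6000061035156, 232.89999389648438], [273.0, 246.60000610351562]]
  n 96 box [[230.0, 220.6999969482422], [233.60000610351562, 210.6999969482422], [260.5, 220.39999389648438], [256.8999938964844, 230.3000030517578]]
[-3.51766141  0.07086047  1.10417196] [ 0.00928053  0.51282962 -0.00346222] [-0.31553933 -0.12909479  1.91628107  0.10235276  1.07190722 -1.91792769]
```

Request:
drive_tool([
  [[-0.16, 0, 0.37, 0, -0.06, 0, -1], [-0.16, 0, 0.37, 0, -0.06, 0, -1], [-0.16, 0, 0.37, 0, -0.06, 0, -1], [0, 0, 0, 0, 0, 0, -1], [0, 0, 0, 0, 0, 0, -1], [0, 0, 0, 0, 0, 0, -1], [0, 0, 0, 0, 0, 0, -1], [0, 0, 0, 0, 0, 0, -1]],
])

```text
clock: 26.95
eef_pos: [0.5177, -0.0737, 0.0505]
orientation: [0.002, 0.971, -0.001, 0.237]
force: [-2.1, -0.2, 0.8]
opening: 0.267
finger_force: 119.1
```

```bash
cat > cov.py <<'E'
from tip import *
def cover():
    a=env.get_image("top");hsv=cv2.cvtColor(a,cv2.COLOR_RGB2HSV).astype(int)
    ph=np.linspace(0,1.8,181)
    for y in(.005,-.03,-.115,-.15):
        # cover's underside edge and top edge
        lo=proj("top",np.c_[.75-.167*np.cos(ph),0*ph+y,.110+.167*np.sin(ph)])
        col=int(lo[0,0]);s=hsv[100:215,col]
        g=(s[:,1]<75)&(s[:,2]>50)
        rows=np.nonzero(g)[0]+100
        # longest gray run
        run=max(np.split(rows,np.nonzero(np.diff(rows)>2)[0]+1),key=len)
        # predicted row of lower front edge at each phi
        k=np.argmin(abs(lo[:,1]-run[-1]-.5))
        print("y",y,"gray",run[0],run[-1],"phi~",ph[k].round(2))
    print("row vs phi",dict(zip(ph[::20].round(1).tolist(),lo[::20,1].round(0).tolist())))
if __name__=="__main__": cover()
E
python3 cov.py; python3 tip.py; python3 -c "
from h import *
o=env.get_obs();print(o['force'],o['moment'],o['qpos'])"
```

```text
y 0.005 gray 123 185 phi~ 0.24
y -0.03 gray 122 185 phi~ 0.25
y -0.115 gray 124 187 phi~ 0.21
y -0.15 gray 124 187 phi~ 0.22
row vs phi {0.0: 192.0, 0.2: 188.0, 0.4: 181.0, 0.6: 172.0, 0.8: 160.0, 1.0: 146.0, 1.2: 131.0, 1.4: 116.0, 1.6: 101.0, 1.8: 87.0}
eef [ 0.5178 -0.0737  0.0505] tip pred [ 0.619  -0.0741  0.1354] bar dir [ 0.8872 -0.0039  0.4614]
top pred tip/root [370.1 174.7 368.3 211.4]
  n 181 box [[364.0, 191.0], [372.0, 191.0], [372.0, 212.0], [364.0, 212.0]]
  n 4 box [[383.0, 182.0], [383.0, 182.0], [383.0, 179.0], [383.0, 179.0]]
scene pred tip/root [251.9 239.5 277.2 232.7]
  n 195 box [[257.29998779296875, 233.8000030517578], [266.79998779296875, 223.39999389648438], [290.79998779296875, 245.60000610351562], [281.20001220703125, 255.89999389648438]]
  n 140 box [[229.10000610351562, 220.3000030517578], [233.0, 209.5], [261.70001220703125, 219.8000030517578], [257.79998779296875, 230.60000610351562]]
[-2.57234156 -0.17097123  0.42253649] [0.0118507  0.36518248 0.0492095 ] [-0.35743767 -0.21144201  2.05599085  0.21313038  0.8537476  -2.02780922]
```

Cover is at about 0.21 rad on the ledge. Working out the swing path.

```bash
python3 - <<'E'
from h import *
H=np.array([.75,.110])
def eef(phi,be,r):
    tip=H+r*np.array([-np.cos(phi),np.sin(phi)])-.0015*np.array([np.sin(phi),np.cos(phi)])
    b=np.array([np.cos(be),np.sin(be)]);tz=np.array([np.sin(be),-np.cos(be)])
    return tip-.129*b+.0286*tz
cur=np.array([.5178,.0505]);be0=.4795
print(eef(.207,be0,.134),cur)
N=24
for i,phi in enumerate(np.linspace(.207,1.57,N+1)[1:]):
    be=.48 if phi<.9 else .48-.2*(phi-.9)/.67
    t=eef(phi,be,.132);d=t-cur
    b=np.array([np.cos(be0),np.sin(be0)]);tz=np.array([np.sin(be0),-np.cos(be0)])
    print(i+1,round(phi,2),"x %.2f z %.2f turn %.3f"%(-100*d@b,100*d@tz,-(be-be0)),t.round(4));cur=t;be0=be
E
```

```text
[0.51729444 0.05118541] [0.5178 0.0505]
1 0.26 x -0.63 z -0.52 turn -0.001 [0.521 0.058]
2 0.32 x -0.52 z -0.54 turn -0.000 [0.523  0.0652]
3 0.38 x -0.55 z -0.51 turn -0.000 [0.5255 0.0723]
4 0.43 x -0.58 z -0.48 turn -0.000 [0.5284 0.0792]
5 0.49 x -0.60 z -0.45 turn -0.000 [0.5317 0.086 ]
6 0.55 x -0.63 z -0.41 turn -0.000 [0.5353 0.0925]
7 0.6 x -0.65 z -0.38 turn -0.000 [0.5393 0.0989]
8 0.66 x -0.67 z -0.34 turn -0.000 [0.5437 0.1049]
9 0.72 x -0.69 z -0.30 turn -0.000 [0.5484 0.1108]
10 0.77 x -0.70 z -0.26 turn -0.000 [0.5534 0.1163]
11 0.83 x -0.72 z -0.22 turn -0.000 [0.5588 0.1216]
12 0.89 x -0.73 z -0.18 turn -0.000 [0.5644 0.1266]
13 0.95 x -0.70 z -0.31 turn 0.014 [0.5691 0.1326]
14 1.0 x -0.70 z -0.33 turn 0.017 [0.5739 0.1386]
15 1.06 x -0.70 z -0.30 turn 0.017 [0.5789 0.1443]
16 1.12 x -0.70 z -0.27 turn 0.017 [0.5842 0.1497]
17 1.17 x -0.70 z -0.24 turn 0.017 [0.5896 0.1546]
18 1.23 x -0.70 z -0.21 turn 0.017 [0.5953 0.1593]
19 1.29 x -0.70 z -0.18 turn 0.017 [0.6012 0.1635]
20 1.34 x -0.70 z -0.15 turn 0.017 [0.6072 0.1674]
21 1.4 x -0.70 z -0.12 turn 0.017 [0.6133 0.1709]
22 1.46 x -0.69 z -0.09 turn 0.017 [0.6196 0.1739]
23 1.51 x -0.69 z -0.06 turn 0.017 [0.6259 0.1766]
24 1.57 x -0.68 z -0.03 turn 0.017 [0.6323 0.1789]
```

Request:
drive_tool([
  [[-0.6, 0, -0.52, 0, 0, 0, -1], [-0.52, 0, -0.54, 0, 0, 0, -1], [-0.55, 0, -0.51, 0, 0, 0, -1], [-0.58, 0, -0.48, 0, 0, 0, -1], [-0.6, 0, -0.45, 0, 0, 0, -1], [-0.63, 0, -0.41, 0, 0, 0, -1], [-0.65, 0, -0.38, 0, 0, 0, -1], [-0.67, 0, -0.34, 0, 0, 0, -1]],
])

```text
clock: 27.77
eef_pos: [0.5434, -0.0735, 0.1055]
orientation: [0.002, 0.971, -0.0, 0.238]
force: [-4.4, 0.5, -5.7]
opening: 0.267
finger_force: 118.5
```

```bash
python3 cov.py; python3 tip.py; python3 -c "
from h import *
o=env.get_obs();print(o['force'],o['moment'],o['qpos'])"
```

```text
y 0.005 gray 122 166 phi~ 0.66
y -0.03 gray 122 167 phi~ 0.65
y -0.115 gray 123 168 phi~ 0.65
y -0.15 gray 123 168 phi~ 0.66
row vs phi {0.0: 192.0, 0.2: 188.0, 0.4: 181.0, 0.6: 172.0, 0.8: 160.0, 1.0: 146.0, 1.2: 131.0, 1.4: 116.0, 1.6: 101.0, 1.8: 87.0}
eef [ 0.5453 -0.0738  0.1077] tip pred [ 0.6461 -0.0742  0.1931] bar dir [ 0.885  -0.0035  0.4656]
top pred tip/root [371.8 157.7 369.9 196.1]
  n 81 box [[365.0, 187.0], [373.0, 187.0], [373.0, 197.0], [365.0, 197.0]]
  n 38 box [[367.0, 174.0], [372.0, 174.0], [372.0, 183.0], [367.0, 183.0]]
scene pred tip/root [240.6 231.6 267.7 225. ]
  n 325 box [[220.0, 228.0], [220.0, 204.0], [241.0, 204.0], [241.0, 228.0]]
  n 85 box [[252.60000610351562, 225.60000610351562], [267.70001220703125, 221.8000030517578], [269.20001220703125, 227.89999389648438], [254.1999969482422, 231.6999969482422]]
[ 0.01424263  0.59319615 -2.86264356] [0.07113155 0.55768541 0.07728132] [-0.33392605 -0.20827015  1.93391457  0.18411862  0.96045803 -1.97097129]
```

Exactly on plan (0.66 rad, no slip). Continuing.

Request:
drive_tool([
  [[-0.69, 0, -0.3, 0, 0, 0, -1], [-0.7, 0, -0.26, 0, 0, 0, -1], [-0.72, 0, -0.22, 0, 0, 0, -1], [-0.73, 0, -0.18, 0, 0, 0, -1], [-0.7, 0, -0.31, 0, 0.014, 0, -1], [-0.7, 0, -0.33, 0, 0.017, 0, -1], [-0.7, 0, -0.3, 0, 0.017, 0, -1], [-0.7, 0, -0.27, 0, 0.017, 0, -1]],
])

```text
clock: 28.58
eef_pos: [0.584, -0.0741, 0.1503]
orientation: [0.003, 0.979, -0.001, 0.206]
force: [-4.9, -0.6, -2.5]
opening: 0.268
finger_force: 118.7
```

```bash
python3 cov.py; python3 tip.py; python3 -c "
from h import *
o=env.get_obs();print(o['force'],o['moment'],o['qpos'])"
```

```text
y 0.005 gray 120 136 phi~ 1.11
y -0.03 gray 121 137 phi~ 1.1
y -0.115 gray 122 138 phi~ 1.1
y -0.15 gray 122 138 phi~ 1.1
row vs phi {0.0: 192.0, 0.2: 188.0, 0.4: 181.0, 0.6: 172.0, 0.8: 160.0, 1.0: 146.0, 1.2: 131.0, 1.4: 116.0, 1.6: 101.0, 1.8: 87.0}
eef [ 0.5862 -0.0743  0.1524] tip pred [ 0.6925 -0.0748  0.231 ] bar dir [ 0.9137 -0.0043  0.4065]
top pred tip/root [373.4 133.5 371.5 174. ]
  n 138 box [[366.5, 174.60000610351562], [368.1000061035156, 157.3000030517578], [376.0, 158.0], [374.3999938964844, 175.3000030517578]]
  n 94 box [[368.0, 144.0], [376.0, 144.0], [376.0, 155.0], [368.0, 155.0]]
scene pred tip/root [222.8 232.1 252.8 223.3]
  n 248 box [[200.89999389648438, 203.1999969482422], [220.60000610351562, 198.89999389648438], [227.6999969482422, 230.8000030517578], [208.0, 235.1999969482422]]
  n 93 box [[232.5, 223.10000610351562], [253.60000610351562, 220.39999389648438], [254.5, 227.8000030517578], [233.39999389648438, 230.39999389648438]]
[ 0.52475354  0.84638168 -2.41572026] [-0.01308135  0.27786413 -0.03638401] [-0.28983854 -0.10502771  1.73373649  0.12755531  1.11044893 -1.88927706]
```

Request:
drive_tool([
  [[-0.7, 0, -0.24, 0, 0.017, 0, -1], [-0.7, 0, -0.21, 0, 0.017, 0, -1], [-0.7, 0, -0.18, 0, 0.017, 0, -1], [-0.7, 0, -0.15, 0, 0.017, 0, -1], [-0.7, 0, -0.12, 0, 0.017, 0, -1], [-0.7, 0, -0.09, 0, 0.017, 0, -1], [-0.69, 0, -0.06, 0, 0.017, 0, -1], [-0.68, 0, -0.03, 0, 0.017, 0, -1]],
])

```text
clock: 29.4
eef_pos: [0.6316, -0.0742, 0.1789]
orientation: [0.003, 0.99, -0.0, 0.139]
force: [-4.3, 0.5, -1.7]
opening: 0.264
finger_force: 118.7
```

Request:
drive_tool([
  [[-0.6, 0, -0.1, 0, 0, 0, -1], [-0.6, 0, -0.1, 0, 0, 0, -1], [0, 0, 0, 0, 0, 0, -1], [0, 0, 0, 0, 0, 0, -1], [0, 0, 0, 0, 0, 0, -1], [0, 0, 0, 0, 0, 0, -1], [0, 0, 0, 0, 0, 0, -1], [0, 0, 0, 0, 0, 0, -1]],
])

```text
clock: 30.07
eef_pos: [0.6431, -0.0742, 0.1847]
orientation: [0.002, 0.99, -0.0, 0.14]
force: [-0.1, -0.1, -1.6]
opening: 0.266
finger_force: 118.6
```

```bash
python3 cov.py; python3 tip.py; python3 -c "
from h import *
o=env.get_obs();print(o['force'],o['moment'],o['qpos'])"
```

```text
eef [ 0.643  -0.0742  0.1846] tip pred [ 0.7591 -0.0747  0.2477] bar dir [ 0.961  -0.0046  0.2765]
top pred tip/root [374.4 102.5 372.7 144.4]
  n 340 box [[369.0, 103.0], [378.0, 103.0], [378.0, 141.0], [369.0, 141.0]]
scene pred tip/root [197.9 243.3 231.2 229.5]
  n 335 box [[182.89999389648438, 228.0], [232.89999389648438, 226.89999389648438], [233.3000030517578, 246.1999969482422], [183.3000030517578, 247.3000030517578]]
  n 42 box [[174.60000610351562, 219.8000030517578], [178.8000030517578, 218.39999389648438], [182.8000030517578, 230.39999389648438], [178.60000610351562, 231.8000030517578]]
[ 0.1027659  -0.64737788 -1.54760896] [0.02664784 0.22725879 0.01745194] [-0.23669369  0.10106693  1.42870155  0.06503406  1.33979681 -1.80892483]Traceback (most recent call last):
  File "cov.py", line 17, in <module>
    if __name__=="__main__": cover()
                             ~~~~~^^
  File "cov.py", line 14, in cover
    k=np.argmin(abs(lo[:,1]-run[-1]-.5))
                            ~~~^^^^
IndexError: index -1 is out of bounds for axis 0 with size 0
```

The cover is edge-on to the top camera (about 1.6 rad), and the force has gone. I'll back off, level the bar and carry it over the mat.

Request:
drive_tool([
  [[1, 0, 0, 0, 0, 0, -1], [2, 0, 0, 0, 0, 0, -1], [2, 0, 0, 0, 0, 0, -1], [2, 0, 0, 0, 0, 0, -1], [2.4, 0, 0, 0, 0, 0, -1], [2.4, 0, 0, 0, 0, 0, -1], [2.4, 0, 0, 0, 0, 0, -1], [1.6, 0, 0, 0, 0, 0, -1]],
])

```text
clock: 30.88
eef_pos: [0.4888, -0.0732, 0.1397]
orientation: [0.002, 0.99, -0.0, 0.138]
force: [-0.6, -0.3, -1.6]
opening: 0.268
finger_force: 118.6
```

Request:
drive_tool([
  [[0, 0, 0, 0, 0.035, 0, -1], [0, 0, 0, 0, 0.035, 0, -1], [0, 0, 0, 0, 0.035, 0, -1], [0, 0, 0, 0, 0.035, 0, -1], [0, 0, 0, 0, 0.035, 0, -1], [0, 0, 0, 0, 0.035, 0, -1], [0, 0, 0, 0, 0.035, 0, -1], [0, 0, 0, 0, 0.035, 0, -1]],
])

```text
clock: 31.55
eef_pos: [0.4914, -0.0735, 0.141]
orientation: [0.002, 1.0, -0.0, -0.001]
force: [-0.8, 0.3, -2.6]
opening: 0.269
finger_force: 118.6
```

Request:
drive_tool([
  [[0, -2, 0, 0, 0, 0, -1], [0, -3.3, 0, 0, 0, 0, -1], [0, -3.3, 0, 0, 0, 0, -1], [0, -3.3, 0, 0, 0, 0, -1], [0, -3.3, 0, 0, 0, 0, -1], [0, -3.3, 0, 0, 0, 0, -1], [0, -3.3, 0, 0, 0, 0, -1], [0, -2.8, 0, 0, 0, 0, -1]],
])

```text
clock: 32.22
eef_pos: [0.4897, -0.322, 0.1408]
orientation: [0.003, 1.0, -0.001, 0.0]
force: [0.1, -0.4, -1.6]
opening: 0.268
finger_force: 118.7
```

Request:
drive_tool([
  [[0, 0, 0, 0, 0, 0, -1], [0, 0, 0, 0, 0, 0, -1], [0, 0, 0, 0, 0, 0, -1], [0, 0, 0, 0, 0, 0, -1], [0, 0, 0, 0, 0, 0, -1], [0, 0, 0, 0, 0, 0, -1], [0, 0, 0, 0, 0, 0, -1], [0, 0, 0, 0, 0, 0, -1]],
])

```text
clock: 32.88
eef_pos: [0.49, -0.3189, 0.1408]
orientation: [0.002, 1.0, -0.0, -0.0]
force: [0.7, -0.1, -1.6]
opening: 0.266
finger_force: 118.7
```

```bash
python3 tip.py; python3 -c "
from h import *
import cv2
o=env.get_obs();print(o['force'],o['qpos'])
# cover from scene: compare candidate edge line positions (gray) 
a=env.get_image('top');h=cv2.cvtColor(a,cv2.COLOR_RGB2HSV).astype(int)
for y in (.005,-.03,-.15):
  for z in(.12,.27):
    p=proj('top',[[.75,y,z]])[0];print(y,z,p.round(0))
  c=int(p[0]);print('col',c,h[60:200:5,c,1].tolist(),h[60:200:5,c,2].tolist())
"
```

```text
eef [ 0.49   -0.3189  0.1408] tip pred [ 0.619  -0.3194  0.1693] bar dir [ 1.     -0.0039 -0.0007]
top pred tip/root [475.5 174.1 475.3 213.2]
  n 233 box [[471.0, 175.0], [479.0, 175.0], [479.0, 205.0], [471.0, 205.0]]
scene pred tip/root [196.1 181.1 223.3 165.4]
  n 211 box [[193.60000610351562, 178.1999969482422], [222.3000030517578, 162.1999969482422], [225.5, 167.89999389648438], [196.8000030517578, 184.0]]
  n 10 box [[223.0, 148.0], [224.1999969482422, 147.60000610351562], [227.1999969482422, 156.60000610351562], [226.0, 157.0]]
[ 0.09804248  0.20796829 -1.54070153] [-6.73947089e-01  1.86314778e-01  1.39251610e+00 -6.77791943e-04
  1.56333008e+00 -2.24048252e+00]
0.005 0.12 [339. 123.]
0.005 0.27 [339. 102.]
col 338 [228, 221, 227, 38, 46, 35, 169, 57, 46, 53, 47, 55, 49, 213, 228, 234, 227, 216, 224, 221, 220, 218, 213, 216, 218, 210, 224, 227] [130, 38, 36, 53, 56, 44, 107, 99, 28, 29, 27, 28, 26, 43, 38, 37, 54, 132, 132, 137, 137, 138, 140, 137, 139, 142, 114, 36]
-0.03 0.12 [353. 123.]
-0.03 0.27 [355. 103.]
col 354 [228, 248, 234, 38, 41, 39, 186, 56, 53, 39, 53, 64, 62, 153, 234, 255, 231, 217, 218, 219, 214, 44, 40, 214, 222, 213, 218, 231] [130, 35, 37, 53, 50, 52, 141, 101, 29, 26, 29, 28, 29, 45, 37, 35, 54, 135, 138, 136, 138, 99, 109, 138, 140, 141, 124, 53]
-0.15 0.12 [402. 125.]
-0.15 0.27 [409. 104.]
col 409 [210, 227, 221, 216, 255, 231, 244, 16, 46, 46, 55, 49, 46, 47, 217, 215, 227, 215, 212, 204, 225, 188, 190, 168, 145, 215, 124, 151] [126, 45, 37, 39, 40, 42, 46, 65, 28, 28, 28, 26, 28, 27, 114, 127, 127, 129, 129, 129, 126, 125, 126, 126, 128, 126, 123, 71]
```

The cover edge is at row ~98, so about 1.6 rad. The bar is centred over the mat; lowering.

Request:
drive_tool([
  [[0, 0, 1.5, 0, 0, 0, -1], [0, 0, 2, 0, 0, 0, -1], [0, 0, 2, 0, 0, 0, -1], [0, 0, 2, 0, 0, 0, -1], [0, 0, 2, 0, 0, 0, -1], [0, 0, 2, 0, 0, 0, -1], [0, 0, 2, 0, 0, 0, -1], [0, 0, 1.2, 0, 0, 0, -1]],
])

```text
clock: 33.7
eef_pos: [0.4884, -0.3185, -0.009]
orientation: [0.002, 1.0, 0.001, -0.002]
force: [0.3, -0.3, -2.7]
opening: 0.269
finger_force: 118.8
```

Request:
drive_tool([
  [[0, 0, 0, 0, 0, 0, -1], [0, 0, 0, 0, 0, 0, -1], [0, 0, 0, 0, 0, 0, -1], [0, 0, 0.2, 0, 0, 0, -1], [0, 0, 0, 0, 0, 0, -1], [0, 0, 0, 0, 0, 0, -1], [0, 0, 0, 0, 0, 0, -1], [0, 0, 0, 0, 0, 0, -1]],
])

```text
clock: 34.37
eef_pos: [0.4898, -0.3196, -0.0079]
orientation: [0.002, 1.0, -0.0, -0.0]
force: [-0.8, 0.5, -1.4]
opening: 0.268
finger_force: 118.7
```

Request:
drive_tool([
  [[0, 0, 0.2, 0, 0, 0, -1], [0, 0, 0.2, 0, 0, 0, -1], [0, 0, 0.2, 0, 0, 0, -1], [0, 0, 0.1, 0, 0, 0, -1], [0, 0, 0.1, 0, 0, 0, -1], [0, 0, 0, 0, 0, 0, -1], [0, 0, 0, 0, 0, 0, -1], [0, 0, 0, 0, 0, 0, -1]],
])

```text
clock: 35.03
eef_pos: [0.4897, -0.3195, -0.0164]
orientation: [0.002, 1.0, -0.0, -0.0]
force: [-0.1, -0.6, -2.5]
opening: 0.27
finger_force: 119.0
```

Request:
drive_tool([
  [[0, 0, 0, 0, 0, 0, -0.4], [0, 0, 0, 0, 0, 0, -0.2], [0, 0, 0, 0, 0, 0, 0.2], [0, 0, 0, 0, 0, 0, 0.6], [0, 0, 0, 0, 0, 0, 0.6], [0, 0, 0, 0, 0, 0, 0.6], [0, 0, -0.5, 0, 0, 0, 0.6], [0, 0, -1, 0, 0, 0, 0.6]],
])

```text
clock: 35.7
eef_pos: [0.4886, -0.3187, -0.0023]
orientation: [0.002, 1.0, 0.001, -0.002]
force: [0.7, -0.1, -0.4]
opening: 0.799
finger_force: 0.0
```

Request:
drive_tool([
  [[0, 0, -2, 0, 0, 0, 0.6], [0, 0, -2.5, 0, 0, 0, 0.6], [0, 0, -2.5, 0, 0, 0, 0.6], [0, 0, -2.5, 0, 0, 0, 0.6], [0, 0, -2.5, 0, 0, 0, 0.6], [0, 0, -2, 0, 0, 0, 0.6], [0, 0, 0, 0, 0, 0, 0.6], [0, 0, 0, 0, 0, 0, 0.6]],
])

```text
clock: 36.37
eef_pos: [0.4907, -0.3202, 0.1414]
orientation: [0.002, 1.0, -0.002, 0.001]
force: [-0.1, 0.4, -0.3]
opening: 0.805
finger_force: 0.0
```

Request:
drive_tool([
  [[2.5, 0, 0, 0, 0, 0, 0.6], [2.5, 0, 0, 0, 0, 0, 0.6], [2.5, 0, 0, 0, 0, 0, 0.6], [2.5, 0, 0, 0, 0, 0, 0.6], [2, 0, 0, 0, 0, 0, 0.6], [0, 0, 0, 0, 0, 0, 0.6], [0, 0, 0, 0, 0, 0, 0.6], [0, 0, 0, 0, 0, 0, 0.6]],
])

```text
clock: 37.03
eef_pos: [0.37, -0.3186, 0.1379]
orientation: [0.002, 1.0, 0.001, -0.001]
force: [0.0, 0.0, -0.7]
opening: 0.799
finger_force: 0.0
```

```bash
python3 - <<'E'
from tip import *
print(env.get_obs()["eef_pos"])
for n in("top","scene"):
    a=env.get_image(n);h=cv2.cvtColor(a,cv2.COLOR_RGB2HSV).astype(int)
    p=proj(n,[[.619,-.3195,.014],[.524,-.3195,.014],[.409,-.3195,.021]]);print(n,p.round(1).ravel())
    x0,y0=p.min(0).astype(int)-12;x1,y1=p.max(0).astype(int)+12
    g=((h[...,1]<60)&(h[...,2]>110))[y0:y1,x0:x1];o=((h[...,0]>4)&(h[...,0]<16)&(h[...,1]>200)&(h[...,2]>140))[y0:y1,x0:x1]
    for nm,m in(("blade",g),("handle",o)):
        q=np.argwhere(m)[:,::-1]+[x0,y0]
        if len(q)>5: print(nm,len(q),cv2.boxPoints(cv2.minAreaRect(q.astype(np.float32))).round(1).tolist())
    # tracking bystanders: diff vs start
    r=cv2.imread(f"pics/{n}0.png")[:,:,::-1];d=np.abs(a.astype(int)-r).max(2)
    for nm,P in dict(can=(.662,.2627,.06),jar=(.6657,.3777,.04),filt=(.7402,-.3022,.04),hub=(.5911,-.515,.02)).items():
        u,v=proj(n,[P])[0].astype(int);print(nm,np.median(d[v-15:v+15,u-15:u+15]))
E
```

```text
[ 0.37   -0.3186  0.1379]
top [461.9 187.4 461.8 223.5 462.2 267.8]
blade 283 [[458.0, 188.0], [465.0, 188.0], [465.0, 223.0], [458.0, 223.0]]
handle 358 [[457.0, 268.0], [457.0, 225.0], [466.0, 225.0], [466.0, 268.0]]
can 14.0
jar 7.0
filt 13.0
hub 5.0
scene [206.8 216.6 231.8 200.9 260.1 181.5]
blade 206 [[204.5, 217.3000030517578], [209.10000610351562, 195.60000610351562], [255.5, 205.3000030517578], [251.0, 227.0]]
handle 113 [[229.8000030517578, 196.60000610351562], [258.6000061035156, 178.60000610351562], [262.70001220703125, 185.1999969482422], [233.89999389648438, 203.1999969482422]]
can 3.0
jar 2.0
filt 3.0
hub 2.0
```

The bar lies flat where planned, with both ends inside the mat, and the bystanders haven't moved. The gripper is clear, so I'm handing in.

```bash
python3 -c "
from workcell import env
print(env.hand_in())"
```

```text
the job is handed in; nothing more can be done
None
```

I handed the job in at about 37 s: by my camera measurements the cover stands at about 1.6 rad and the bar lies flat and released on the mat. The bystanders I checked (can, jar, filter, hub) had not moved, and the hand-in returned no verdict.

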